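Find the high spot of an eccentric shaft

TASK

Take the dial indicator by its black knob and lower it onto the eccentric of the shaft that lies in the V-blocks, until the plunger is pressed in about half of its 20 mm stroke. Then turn the shaft in the V-blocks by its star handle until the indicator stands at the highest reading of the whole turn (the high spot under the plunger), and leave it so. Never drive the plunger to the end of its stroke or lift the shaft out of the V-blocks, and leave the loose things around it where they are.

Things in the scene. Friction and masses are not known exactly. Their poses are not given: they have to be found in the camera images.
- fixture: grey base plate 240 x 300 x 20 mm (its x -90 to 150, y -150 to 150), fixed to the bench; origin on the bench surface, straight below the plunger and the shaft's axis, z up. Two steel V-blocks 26 mm wide stand at y = -55 and 55, tops 92 mm up. A steel column, 24 mm thick, 245 mm high, stands at x = 100, y = 0; the indicator's carriage slides up and down on it.
- axis_mid (a point): fixed point of the fixture: the middle of the shaft's axis, 85 mm up; the axis runs along the fixture's y. The shaft (steel, 24 mm thick, about 1 kg with its star) lies loose in the V-blocks. In its middle sits the eccentric: a disc 48 mm across, 30 mm wide, 3 mm off the axis, that turns with shaft and star. Which way its high spot points relative to the spokes differs each time.
- star_hub (a point): centre of the star handle, on the shaft's axis at the fixture's y = -100: hub 32 mm thick, 22 mm wide, with four smooth, slippery round spokes 10 mm thick along its own +x, -x, +z, -z, ends 55 mm from the axis; its own y lies along the shaft. It turns the shaft with 1 to 3 N at a spoke, either way, any number of turns, and stays where it is left.
- knob (a point): middle of the black upright knob (20 mm thick; grip from 15 mm below to 15 mm above this point) on a side arm of the carriage, at the fixture's x = 35, y = 75, 210 mm up with the carriage at the top. It moves straight up and down with the carriage, which stays where it is left: moving it takes about 5 N down, 13 N up, a little more when fast.
- dial (a point): centre of the indicator's dial: round, 56 mm across, face up, carried by the carriage above the plunger; this point is the face's height, 14 mm below the middle of the knob. The needle turns on it, 2 mm higher.
- carriage (a joint): how far the carriage is lowered, m: 0 top, 0.050 lowest. At the start between 0 and 0.010.
- tip (a point): round lower tip (7 mm thick) of the indicator's plunger, straight above the shaft's axis; with the plunger out it hangs 73 mm below the middle of the knob. Above the fixture's origin the top of the eccentric is 112 mm up with its high spot up and 106 mm with its low spot up, in between as the cosine of the shaft's turn.
- plunger (a joint): how far the plunger is pressed into the indicator, m: 0 out, 0.020 end of the stroke; it presses with about 1 N out, 2.3 N at the end. Resting on the eccentric the tip follows it: this is the reading. Pressed in half way at any angle of the shaft, it stays on the eccentric for the whole turn.
- needle (a joint): angle of the dial's needle, rad: 0 with the plunger out (needle pointing to the fixture's -x), growing clockwise seen from above by 0.28 rad for each mm of plunger, so 2.8 at half stroke; black ticks at each 2 mm, longer at 0, 10 and 20 mm.
- bearing: loose steel bearing ring, 40 mm across, 12 mm high, on the base plate; origin at its underside. Leave alone.
- spacer: loose brass spacer ring, 30 mm across, 16 mm high, on the base plate; origin at its underside. Leave alone.
- gauge_block: loose steel gauge block 35 x 12 x 20 mm on the base plate; origin at its underside. Leave alone.
- spare_roller: loose upright steel roller 26 mm thick, 85 mm high, on the bench; origin at its underside. Leave alone.
- oil_can: loose closed aluminium can 52 mm thick, 130 mm high, on the bench; origin at its underside. Leave alone.
- wrench: loose steel wrench lying flat on the bench to the robot's left. Leave alone.

How it is judged:
On the way:
1. the indicator is lowered onto the eccentric: plunger pressed in about half way (7 to 13 mm) (value of joint plunger between 0.007 and 0.013 m), for 0.3 s.
At the end, for the whole second after the job is handed in: the plunger still rests on the eccentric, pressed in more than 2 mm and at rest, its tip within 0.3 mm of the highest place it reaches in a whole turn; the shaft lies in both V-blocks, its star's centre within 2 mm of its place in height and across (z of tip in the frame of fixture between 0.1117 and 0.1128 m and value of joint plunger above 0.002 m and velocity of joint plunger between -0.002 and 0.002 m/s and z of star_hub in the frame of fixture between 0.083 and 0.087 m and x of star_hub in the frame of fixture between -0.002 and 0.002 m); the robot touches nothing.
It fails at once if the plunger is driven to the end of its stroke (past 19.5 mm) (value of joint plunger above 0.0195 m).
It fails at once if the shaft is lifted out of the V-blocks (its star 8 mm up) (z of star_hub in the frame of fixture above 0.093 m).
It fails at once if a loose thing around it is knocked away (moved over 25 mm) (distance of any of bearing, spacer, gauge_block, spare_roller, oil_can, wrench from where it was at the start of the episode above 0.025 m).
It also fails if it takes over 61 s, if anything falls off the work surface, if the arm or the gripper's body presses on something with over 40 N, if the wrist force passes 120 N, or if a joint passes its speed limit or range.

ROBOT

A 6-joint arm with a two-finger parallel gripper is mounted at the origin on the work surface. World frame = base frame: x ahead of the robot, y to its left, z up, the work surface at z = 0. Lengths are in m, angles in rad, forces in N, time in s.
With the tool pointing down it reaches from about 0.35 to 0.875 m from the base axis. Payload 4.2 kg.
Tool frame: the origin (TCP) lies at the very end of the fingers, on their centre line; the grasp point (between the pads) lies 19 mm behind it; z points along the fingers, y is the line along which they close (so a half turn about z gives the same grasp; the last joint's range is limited). The gripper opens to 85 mm and grips with 20 to 120 N. Pads are 22 mm wide; open, the fingers measure 114 mm over their backs; the gripper's body (76 mm by 85 mm) begins 54 mm behind the grasp point. The pads swing forward as they close: fully open they stand 13 mm farther back than shut.
Start: joints at [1.424, 0.385, 0.008, 0, -1.194, -0.259], TCP at [0.247, 0.574, 0.231] pointing down, gripper open.
Joint ranges: [-3.14, 3.14], [-1.21, 2.06], [-1.07, 1.41], [-3.16, 2.05], [-2.99, -0.16], [-3.1, 3.1]. Speed limits (rad/s): [2.79, 2.79, 3.14, 3.14, 3.14, 3.14].

INTERFACE

Orientations are given as [roll, pitch, yaw] about the fixed x, y, z axes, in that order (R = Rz(yaw) Ry(pitch) Rx(roll)).
In Python, from station import env gives the robot as it stands. The module is installed in compiled form; this text tells all that it offers.
- The arm moves only by the tool move_arm, never from a script. Its arguments are lists of equal length, an entry for each row: "rot": the turn, a rotation vector about the tool's x, y, z in degrees, a list of three; "dp": the shift along the tool's x, y, z in mm, a list of three; "hand": the gripper's target within -1 to 1 (shut at 1, half-way at 0, fully open at -1). In form: {"rot": [[wx, wy, wz], ...], "dp": [[tx, ty, tz], ...], "hand": [hand, ...]}. A call has exactly 8 rows; each row shifts and turns the commanded pose from where the row before left it, along the tool's axes as they then stand; what a row does not reach is not made up. A row lasts 1/10 s, in which the tool goes at most 50 mm and 8.59 degrees, less where a joint would pass 70% of its speed; a pose out of reach is approached as far as the arm can. A call is refused whole if a number of a shift passes 50 or a number of a turn 8.59, either way. A call with a gripper value outside its range is refused whole. The fingers move at their own pace and stop on an object; "newtons" is the grip in N (left out, the last holds). Time passes only in rows, so rows that do not move let the fingers close, or fill a call up. It gives the time, the measured TCP pose, the force, the opening and the grip force at its end, in the units of the state.
- env.state(): the state, without advancing time (a new reading comes with each control period).
- env.capture(name): name is "side" or "top"; returns a dict with "image" (384x512x3 uint8, red, green, blue), "mtx" (3x3 intrinsics, pixels), "position" and "rotation" of the camera in the world. Camera axes: x right, y down, z forward; pixel columns grow to the right and rows downward; lengths in m; the calibration is good to about 2 mm. A picture is of the moment at which its call begins. There is no depth.
- env.close_job(): hands the job in; it is judged then, once.
Trained networks look in the newest picture that a camera, given by its name, has taken for a name from the list of things; names that differ only in an ending like _2 or _b are one class to them, and where a whole thing is asked for, a point or a joint stands for the part that bears it (a point fixed in the world has none). Each returns a list of dicts, best first, with "p" (0 to 1); they miss things now and then, are a little off and sometimes report something else, mostly with a low value. They report only what shows in the picture. A call takes as long as a camera call.
- env.search_frame(camera, target): "location" ([column, row] in pixels, amid what is visible of it).
- env.silhouettes(camera, target): "region" (384x512 bool, what is visible of it) and "location" ([column, row] in pixels, amid what is visible of it).
- env.pinpoint(camera, target): "location" ([column, row] in pixels: a listed point, or the origin of a listed thing).
The state is a dict: "time_s": time; "qpos": joint angles; "dq": joint speeds; "joint_efforts": joint torques, N m; "eef_pos": TCP position; "eef_rot": TCP orientation; "wrist_force": force on the tool from outside, world axes, zero at the start; "torque": the same for the moment, N m; "opening": opening from 0.0 (shut) to 1.0 (fully open); "gripper_force": force on a finger pad.
Only numpy, scipy, OpenCV 4.12 (cv2) and the standard library are available. Lean on these libraries where they do the work, as an engineer would, in place of code of your own. Each camera call takes 0.05 s, during which the arm holds its last target. There are 200 camera calls.

## Working session

There is one attempt and no reset: what is moved stays moved. The work goes in short steps, Python scripts to look and compute and a tool call to move; the robot and the scene stay as the last step left them, time stands still between calls to the robot, and variables do not carry over. Pictures are saved under pics/ and viewed, at most 10 in all, crops included, and the job is handed in when it is done.

Besides the shell and the picture viewer there is one more tool, called by a JSON object that holds its "method" and its "body". move_arm: Moves the arm, as the interface text tells. Its arguments: {"type":"object","properties":{"rot":{"type":"array"},"dp":{"type":"array"},"hand":{"type":"array"},"newtons":{"type":"number"}},"required":["rot","dp","hand"]}

```bash
mkdir -p pics; cat > h.py <<'E'
from station import env
import numpy as np, cv2
from scipy.spatial.transform import Rotation as R
def ray(c,uv):
    d=np.linalg.inv(c["mtx"])@np.array([uv[0],uv[1],1.]); d=np.array(c["rotation"])@d
    return np.array(c["position"]),d/np.linalg.norm(d)
def tri(cs,uvs):
    A=np.zeros((3,3));b=np.zeros(3)
    for c,u in zip(cs,uvs):
        p,d=ray(c,u);M=np.eye(3)-np.outer(d,d);A+=M;b+=M@p
    return np.linalg.solve(A,b)
def proj(c,P):
    q=np.array(c["rotation"]).T@(np.array(P)-c["position"]);q=np.array(c["mtx"])@q;return q[:2]/q[2]
def atz(c,u,z):
    p,d=ray(c,u);return p+d*(z-p[2])/d[2]
def save(c,n,box=None,s=1):
    im=c["image"][:,:,::-1]
    if box: im=im[box[1]:box[3],box[0]:box[2]]
    cv2.imwrite("pics/"+n,cv2.resize(im,None,fx=s,fy=s,interpolation=cv2.INTER_CUBIC))
E
python3 - <<'E'
from h import *
cs={n:env.capture(n) for n in("side","top")}
im=np.hstack([cs["side"]["image"],cs["top"]["image"]])
for n in cs: save(cs[n],n+"0.png",None,1.5)
for n in cs: print(n,np.round(cs[n]["position"],3),np.round(cs[n]["rotation"],3).tolist(),cs[n]["mtx"][0][0])
for t in["fixture","axis_mid","star_hub","knob","dial","tip","bearing","spacer","gauge_block","spare_roller","oil_can","wrench"]:
    r={n:env.pinpoint(n,t) for n in cs}
    print(t,{n:[(np.round(x["location"],1).tolist(),round(x["p"],2)) for x in r[n][:2]] for n in r}, np.round(tri([cs[n] for n in cs],[r[n][0]["location"] for n in cs]),4) if all(r.values()) else None)
print(env.state())
E
```

```text
side [ 0.167 -0.779  0.856] [-2.251, -0.007, -0.472] 453.0835441540519
top [ 0.531 -0.015  1.345] [-3.095, -0.0, -1.598] 443.45392940038636
fixture {'side': [([257.7, 227.6], 0.97)], 'top': [([245.9, 189.9], 0.71)]} [ 0.349  -0.3966  1.1004]
axis_mid {'side': [([260.1, 203.6], 0.81)], 'top': [([246.0, 186.8], 0.79)]} [ 0.349  -0.3966  1.1004]
star_hub {'side': [([289.9, 223.2], 0.49)], 'top': [([282.8, 177.2], 0.71)]} [ 0.349  -0.3966  1.1004]
knob {'side': [([251.2, 150.9], 0.93)], 'top': [([211.7, 184.5], 0.84), ([384.3, 239.6], 0.64)]} [ 0.349  -0.3966  1.1004]
dial {'side': [([259.7, 170.5], 0.92)], 'top': [([242.6, 185.5], 0.94), ([283.5, 175.4], 0.22)]} [ 0.349  -0.3966  1.1004]
tip {'side': [([260.3, 191.6], 0.58)], 'top': []} None
bearing {'side': [([319.5, 217.4], 0.41)], 'top': [([267.9, 136.2], 0.66)]} [ 0.349  -0.3966  1.1004]
spacer {'side': [([208.3, 211.4], 0.63)], 'top': [([211.7, 224.3], 0.39)]} [ 0.349  -0.3966  1.1004]
gauge_block {'side': [([257.8, 189.4], 0.56)], 'top': [([380.9, 243.2], 0.51), ([205.1, 164.2], 0.46)]} [ 0.349  -0.3966  1.1004]
spare_roller {'sid
[... 201 characters left out ...]
[ 0.349  -0.3966  1.1004]
{'time_s': 1.3, 'qpos': array([ 1.42359701e+00,  3.84689219e-01,  7.87980328e-03,  1.69596750e-05,
       -1.19401741e+00, -2.58608798e-01]), 'dq': array([ 0.00012639, -0.00095891,  0.00197314, -0.00037052,  0.00179671,
       -0.00029959]), 'joint_efforts': array([ 1.07543015e-03, -3.92092216e+01,  1.88608289e+01,  4.19065341e+00,
       -4.84027405e-04,  8.12849255e-08]), 'eef_pos': array([0.24669212, 0.57421832, 0.23131319]), 'eef_rot': array([ 3.14156721e+00, -2.30440016e-05, -4.05801875e-01]), 'wrist_force': array([-1.15472884, -0.8639315 ,  0.32131611]), 'torque': array([0.02640958, 0.0121184 , 0.01938258]), 'gripper_force': 0.0, 'opening': 0.9975032628742609}
```

```bash
sed -i 's/np.array(c\["rotation"\])/R.from_euler("xyz",c["rotation"]).as_matrix()/g' h.py
python3 - <<'E'
from h import *
cs=[env.capture(n) for n in("side","top")]
D=dict(fixture=[(257.7,227.6),(245.9,189.9)],axis=[(260.1,203.6),(246,186.8)],hub=[(289.9,223.2),(282.8,177.2)],knob=[(251.2,150.9),(211.7,184.5)],dial=[(259.7,170.5),(242.6,185.5)],bearing=[(319.5,217.4),(267.9,136.2)],spacer=[(208.3,211.4),(211.7,224.3)],can=[(348.9,372.9),(399.6,193.2)])
for k,v in D.items(): print(k,np.round(tri(cs,v),4))
E
```

```text
fixture [ 0.5815  0.0198 -0.0031]
axis [0.5868 0.0172 0.0834]
hub [ 0.6126 -0.0887  0.0911]
knob [0.5955 0.1006 0.196 ]
dial [0.5865 0.0231 0.1872]
bearing [ 0.7368 -0.0494  0.0281]
spacer [0.4802 0.1245 0.0132]
can [ 0.5555 -0.443   0.0022]
```

View pics/side0.png

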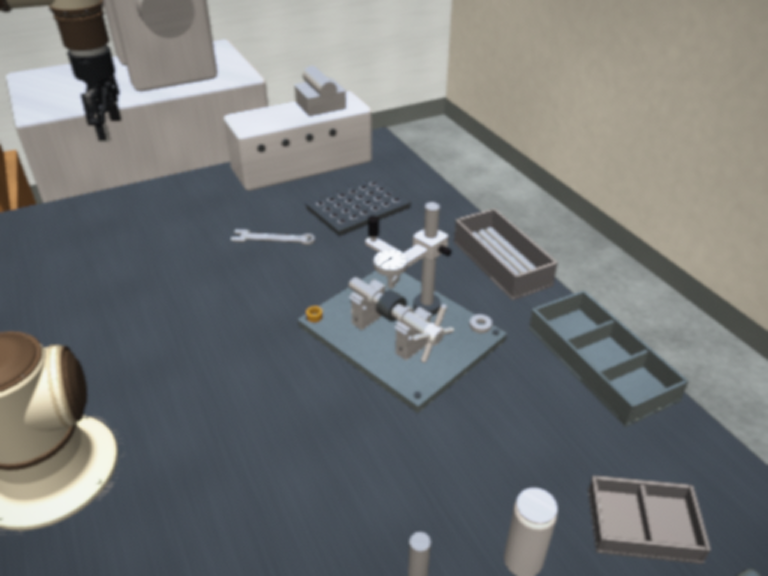

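View pics/top0.png

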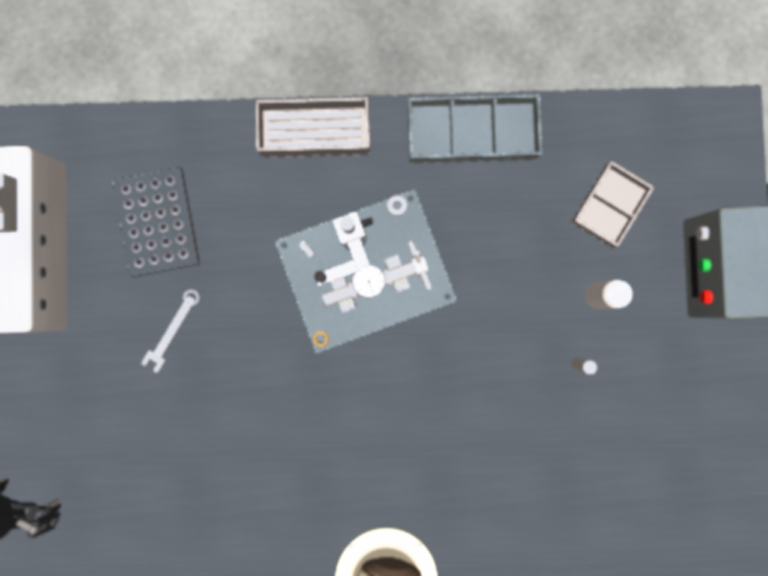

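```bash

python3 - <<'E'
from h import *
from scipy.optimize import least_squares
cs=[env.capture(n) for n in("side","top")]
P=[];
def add(f,s,t):
    P.append((f,0,s)) if s else 0; P.append((f,1,t)) if t else 0
add((0,0,0),(257.7,227.6),(245.9,189.9));add((0,0,.085),(260.1,203.6),(246,186.8));add((0,-.1,.085),(289.9,223.2),(282.8,177.2))
q=lambda *a:tuple(np.array(a)/1.5)
add((-.09,-.15,.02),q(418,403),q(455,298));add((.15,-.15,.02),q(505,335),q(414,192));add((-.09,.15,.02),q(300,321),q(317,352));add((.15,.15,.02),None,q(277,242))
def w(f,v):
    c,s=np.cos(v[2]),np.sin(v[2]);return np.array([v[0]+c*f[0]-s*f[1],v[1]+s*f[0]+c*f[1],f[2]])
res=lambda v:np.concatenate([proj(cs[i],w(f,v))-uv for f,i,uv in P])
r=least_squares(res,[.585,.02,.3],loss="soft_l1");print(r.x,np.degrees(r.x[2]));print(np.round(res(r.x).reshape(-1,2),1).tolist())
v=r.x
for n,f in dict(hub=(0,-.1,.085),knob=(.035,.075,.21)).items(): print(n,w(f,v),[proj(c,w(f,v)) for c in cs])
# knob height from carriage
for h in (0,.005,.01): print(h,[np.round(proj(c,w((.035,.075,.21-h),v)),1) for c in cs],[np.round(proj(c,w((0,0,.196-h),v)),1) for c in cs])
np.save("fix.npy",v)
hs=[np.round(proj(c,w((0,-.1,.085),v))).astype(int) for c in cs]
ims=[]
for c,h in zip(cs,hs):
    im=c["image"][h[1]-38:h[1]+38,h[0]-50:h[0]+50][:,:,::-1];ims.append(cv2.resize(im,None,fx=5,fy=5,interpolation=cv2.INTER_CUBIC))
ims=[cv2.resize(i,(400,304)) for i in ims]
cv2.imwrite("pics/star.png",np.hstack(ims))
print(hs)
E
```

```text
[0.58279094 0.01468024 0.3311634 ] 18.97426489774621
[[2.2, 0.2], [1.3, 0.2], [0.1, 0.5], [0.5, 2.2], [-0.7, -0.7], [-3.4, -0.5], [0.4, 1.8], [1.3, 1.8], [1.7, -1.5], [0.3, -2.2], [-1.7, -1.7], [-0.9, 1.2], [-2.0, -0.7]]
hub [ 0.61530528 -0.07988623  0.085     ] [array([289.20362634, 222.48902462]), array([279.44059811, 176.69736736])]
knob [0.59150345 0.09698512 0.21      ] [array([249.02345077, 147.47062776]), array([213.15158916, 184.49701099])]
0 [array([249. , 147.5]), array([213.2, 184.5])] [array([260.6, 169.8]), array([245.5, 187.3])]
0.005 [array([249. , 149.1]), array([213.3, 184.6])] [array([260.6, 171.5]), array([245.5, 187.4])]
0.01 [array([249. , 150.7]), array([213.5, 184.7])] [array([260.6, 173.1]), array([245.6, 187.4])]
[array([289, 222]), array([279, 177])]
```

View pics/star.png

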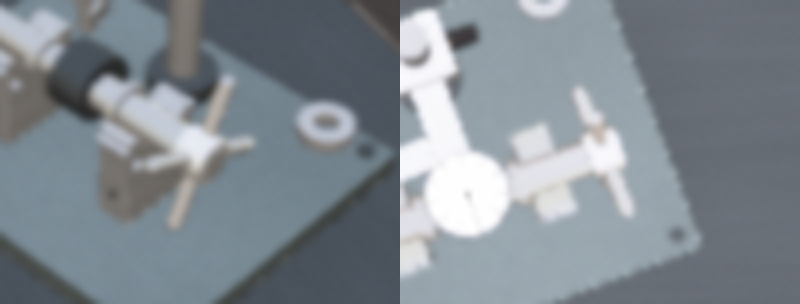

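The side crop shows one spoke pair steep and one shallow around the hub at (289,222). The top crop shows the hub near (280,177) and the dial near (246,188). Both match the fitted fixture pose (0.583, 0.015, 19°), and the carriage is about 9 mm down.

{"method": "move_arm", "body": {"rot": [[0,0,8],[0,0,8],[0,0,8],[0,0,8],[0,0,8],[0,0,7.8],[0,0,0],[0,0,0]], "dp": [[0,0,-8],[0,0,-8],[0,0,-8],[0,0,-8],[0,0,-8],[0,0,0],[46,-14,0],[46,-14,0]], "hand": [-1,-1,-1,-1,-1,-0.5,-0.3,-0.3], "newtons": 25}}

```text
time_s: 2.3
eef_pos: [0.303, 0.496, 0.2708]
eef_rot: [3.141, -0.0, -1.238]
wrist_force: [0.9, -0.1, -0.6]
opening: 0.647
gripper_force: 0.0
```

{"method": "move_arm", "body": {"rot": [[0,0,0],[0,0,0],[0,0,0],[0,0,0],[0,0,0],[0,0,0],[0,0,0],[0,0,0]], "dp": [[46,-14,0],[46,-14,0],[46,-14,0],[46,-14,0],[46,-14,0],[46,-14,0],[46,-14,0],[46,-14,0]], "hand": [-0.3,-0.3,-0.3,-0.3,-0.3,-0.3,-0.3,-0.3]}}

```text
time_s: 3.1
eef_pos: [0.5294, 0.1829, 0.2717]
eef_rot: [-3.141, 0.0, -1.24]
wrist_force: [-0.1, 1.0, -0.5]
opening: 0.652
gripper_force: 0.0
```

{"method": "move_arm", "body": {"rot": [[0,0,0],[0,0,0],[0,0,0],[0,0,0],[0,0,0],[0,0,0],[0,0,0],[0,0,0]], "dp": [[40,-13,0],[40,-13,0],[21,-6.6,0],[0,0,15],[0,0,10],[0,0,0],[0,0,0],[0,0,0]], "hand": [-0.3,-0.3,-0.3,-0.3,-0.3,-0.3,-0.3,-0.3]}}

```text
time_s: 3.9
eef_pos: [0.5923, 0.1003, 0.2472]
eef_rot: [-3.14, -0.0, -1.239]
wrist_force: [0.4, 0.0, -0.1]
opening: 0.647
gripper_force: 0.0
```

```bash

python3 - <<'E'
from h import *
cs=[env.capture(n) for n in("side","top")]
s=env.state();print(s["eef_pos"],s["eef_rot"],[proj(c,s["eef_pos"]) for c in cs])
for i,n in enumerate(("side","top")):
    for t in("knob","dial"): print(n,t,[(np.round(x["location"],1).tolist(),round(x["p"],2)) for x in env.pinpoint(n,t)[:2]])
a=[cv2.resize(cs[0]["image"][110:230,190:320],None,fx=3,fy=3,interpolation=2),cv2.resize(cs[1]["image"][120:240,180:310],None,fx=3,fy=3,interpolation=2)]
cv2.imwrite("pics/k.png",np.hstack(a)[:,:,::-1])
E
```

```text
[0.59223265 0.10026742 0.24716016] [-3.14012163e+00 -1.97448368e-05 -1.23911873e+00] [array([248.61659928, 134.40891526]), array([210.33032305, 183.47984158])]
side knob [([246.1, 152.3], 0.77)]
side dial [([262.3, 168.4], 0.57)]
top knob [([211.2, 186.7], 0.85)]
top dial [([242.5, 185.3], 0.75), ([265.5, 136.9], 0.21)]
```

View pics/k.png

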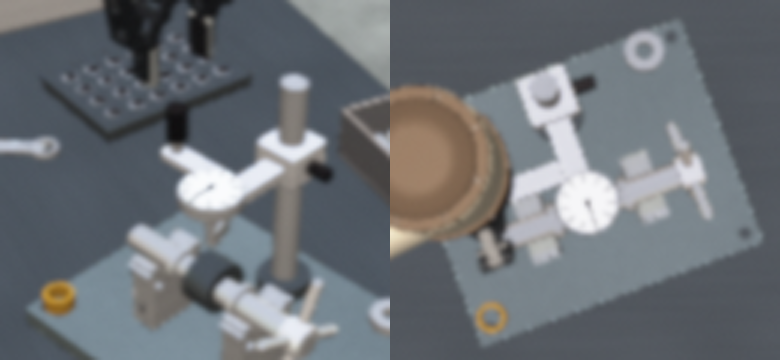

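{"method": "move_arm", "body": {"rot": [[0,0,0],[0,0,0],[0,0,0],[0,0,0],[0,0,0],[0,0,0],[0,0,0],[0,0,0]], "dp": [[2,0,15],[0,0,15],[0,0,15],[0,0,10],[0,0,0],[0,0,0],[0,0,0],[0,0,0]], "hand": [-0.3,-0.3,-0.3,-0.3,-0.3,0.9,0.9,0.9]}}

```text
time_s: 5.0
eef_pos: [0.592, 0.0975, 0.1921]
eef_rot: [3.14, -0.0, -1.24]
wrist_force: [-3.8, 0.3, 2.9]
opening: 0.224
gripper_force: 26.7
```

{"method": "move_arm", "body": {"rot": [[0,0,0],[0,0,0],[0,0,0],[0,0,0],[0,0,0],[0,0,0],[0,0,0],[0,0,0]], "dp": [[0,0,0],[0,0,0],[0,0,0],[0,0,0],[0,0,0],[0,0,0],[0,0,0],[0,0,0]], "hand": [1,1,1,1,1,1,1,1]}}

```text
time_s: 5.8
eef_pos: [0.592, 0.0975, 0.1917]
eef_rot: [3.14, -0.0, -1.24]
wrist_force: [-6.5, -1.1, 3.9]
opening: 0.223
gripper_force: 26.8
```

{"method": "move_arm", "body": {"rot": [[0,0,0],[0,0,0],[0,0,0],[0,0,0],[0,0,0],[0,0,0],[0,0,0],[0,0,0]], "dp": [[0,0,0],[0,0,4],[0,0,4],[0,0,5],[0,0,5],[0,0,5],[0,0,4],[0,0,0]], "hand": [1,1,1,1,1,1,1,1], "newtons": 45}}

```text
time_s: 6.6
eef_pos: [0.592, 0.0975, 0.1644]
eef_rot: [3.14, -0.0, -1.24]
wrist_force: [-4.8, -0.3, 2.3]
opening: 0.217
gripper_force: 45.4
```

```bash
cat >> h.py <<'E'
V=np.load("fix.npy")
def wf(f):
    c,s=np.cos(V[2]),np.sin(V[2]);return np.array([V[0]+c*f[0]-s*f[1],V[1]+s*f[0]+c*f[1],f[2]])
def look(name=None):
    c=env.capture("top");print(np.round(proj(c,wf((0,0,.165))),1))
    for t in("needle","dial"):
        for x in env.silhouettes("top",t)[:2]:
            m=x["region"];ys,xs=np.nonzero(m);print(t,round(x["p"],2),np.round(x["location"],1),m.sum(),xs.min() if len(xs) else 0,xs.max() if len(xs) else 0,ys.min() if len(xs) else 0,ys.max() if len(xs) else 0)
    if name:
        h=np.round(proj(c,wf((0,0,.165)))).astype(int);cv2.imwrite("pics/"+name,cv2.resize(c["image"][h[1]-16:h[1]+17,h[0]-16:h[0]+17,::-1],None,fx=14,fy=14,interpolation=cv2.INTER_CUBIC))
    return c
E
python3 - <<'E'
from h import *
look("d1.png");print(env.state()["eef_pos"],env.state()["wrist_force"])
E
```

```text
[245.8 187.8]
needle 0.74 [250.4 179.2] 5735 199 303 127 234
dial 0.68 [238.3 179.3] 751 224 255 144 197
[0.59196786 0.09749238 0.16435134] [-4.17336562 -0.90199995  3.22967696]
```

View pics/d1.png

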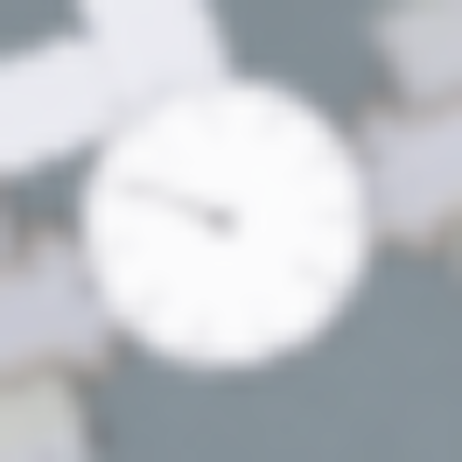

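The needle runs from the dial centre (225,220) to (125,185) in the crop. That is about 128° clockwise, so the plunger is pressed about 8 mm. I'll lower it 2 mm more.

{"method": "move_arm", "body": {"rot": [[0,0,0],[0,0,0],[0,0,0],[0,0,0],[0,0,0],[0,0,0],[0,0,0],[0,0,0]], "dp": [[0,0,1],[0,0,1],[0,0,0],[0,0,0],[0,0,0],[0,0,0],[0,0,0],[0,0,0]], "hand": [1,1,1,1,1,1,1,1]}}

```text
time_s: 7.55
eef_pos: [0.592, 0.0975, 0.1628]
eef_rot: [3.14, -0.0, -1.24]
wrist_force: [-5.9, -0.9, 5.6]
opening: 0.213
gripper_force: 45.6
```

```bash
cat >> h.py <<'E'
def needle():
    c=env.capture("top");g=c["image"].astype(float).mean(2);h=proj(c,wf((0,0,.165)))
    # dial centre: bright blob inside 10 px is noisy, use dark pivot near the prediction
    best=None
    for du in np.arange(-2,2.1,.5):
        for dv in np.arange(-2,2.1,.5):
            for a in np.arange(0,360,2.):
                r=np.arange(0,7.6,.5);t=np.radians(a)  # world direction angle a
                u=h[0]+du-r*np.sin(t);v=h[1]+dv-r*np.cos(t)
                s=cv2.remap(g.astype(np.float32),u.astype(np.float32)[None],v.astype(np.float32)[None],cv2.INTER_LINEAR).mean()
                # opposite side must be bright
                rr=np.arange(2.5,7,.5);o=cv2.remap(g.astype(np.float32),(h[0]+du+rr*np.sin(t)).astype(np.float32)[None],(h[1]+dv+rr*np.cos(t)).astype(np.float32)[None],cv2.INTER_LINEAR).mean()
                sc=o-s
                if best is None or sc>best[0]: best=(sc,a,du,dv)
    sc,a,du,dv=best
    # refine: darkness-weighted direction
    cx,cy=h[0]+du,h[1]+dv;th=np.radians(np.arange(a-30,a+30,1.));r=np.arange(3,8,.5)
    U=(cx-np.outer(r,np.sin(th))).astype(np.float32);W=(cy-np.outer(r,np.cos(th))).astype(np.float32)
    p=cv2.remap(g.astype(np.float32),U,W,cv2.INTER_LINEAR).mean(0);w=np.clip(np.percentile(p,60)-p,0,None)
    a2=np.degrees((th*w).sum()/w.sum())
    mm=np.radians((np.degrees(V[2])+180-a2)%360)/.28
    print("needle sc %.1f ang %.0f %.1f off %.1f %.1f  mm %.2f"%(sc,a,a2,du,dv,mm));return mm
E
python3 - <<'E'
from h import *
needle();print(env.state()["eef_pos"],env.state()["wrist_force"],env.state()["time_s"])
E
```

```text
needle sc 20.3 ang 40 40.5 off 0.5 0.5  mm 9.88
[0.59197903 0.09751708 0.16275996] [-5.72323731 -0.12937793  5.23729743] 7.6
```

{"method": "move_arm", "body": {"rot": [[0,0,0],[0,0,0],[0,0,0],[0,0,0],[0,0,0],[0,0,0],[0,0,0],[0,0,0]], "dp": [[0,0,0],[0,0,0],[0,0,0],[0,0,-5],[0,0,-20],[0,0,-35],[0,0,-35],[0,0,0]], "hand": [-0.3,-0.3,-0.3,-0.3,-0.3,-0.3,-0.3,0]}}

```text
time_s: 8.4
eef_pos: [0.5959, 0.0985, 0.264]
eef_rot: [-3.129, -0.001, -1.239]
wrist_force: [0.1, -0.0, 1.0]
opening: 0.508
gripper_force: 0.0
```

```bash
cat >> h.py <<'E'
def spoke(f,z=.085,y=-.1,L=.055): # phi deg from up towards fixture +x
    t=np.radians(f);return wf((L*np.sin(t),y,z+L*np.cos(t)))
E
python3 - <<'E'
from h import *
needle()
c=env.capture("side");print(env.state()["eef_pos"])
for p in range(0,90,10): print(p,[np.round(proj(c,spoke(p+k))-proj(c,wf((0,-.1,.085))),1).tolist() for k in(0,90,180,270)])
h=np.round(proj(c,wf((0,-.1,.085)))).astype(int)
cv2.imwrite("pics/s2.png",cv2.resize(c["image"][h[1]-30:h[1]+31,h[0]-30:h[0]+31,::-1],None,fx=9,fy=9,interpolation=2))
E
```

```text
needle sc 28.2 ang 40 40.5 off 0.5 0.5  mm 9.88
[0.59316384 0.09807933 0.25848746]
0 [[1.1, -16.7], [14.1, -10.5], [-1.1, 15.7], [-14.9, 11.1]]
10 [[3.7, -18.3], [13.7, -7.6], [-3.5, 17.4], [-14.6, 8.1]]
20 [[6.1, -19.3], [12.8, -4.5], [-5.9, 18.5], [-13.8, 4.8]]
30 [[8.3, -19.7], [11.6, -1.2], [-8.1, 19.2], [-12.5, 1.3]]
40 [[10.2, -19.5], [10.0, 2.1], [-10.1, 19.2], [-10.9, -2.2]]
50 [[11.8, -18.7], [8.2, 5.2], [-11.8, 18.7], [-8.9, -5.7]]
60 [[13.0, -17.3], [6.1, 8.3], [-13.2, 17.6], [-6.6, -9.0]]
70 [[13.8, -15.5], [3.8, 11.1], [-14.2, 15.9], [-4.1, -12.0]]
80 [[14.2, -13.2], [1.4, 13.6], [-14.8, 13.7], [-1.5, -14.6]]
```

View pics/s2.png

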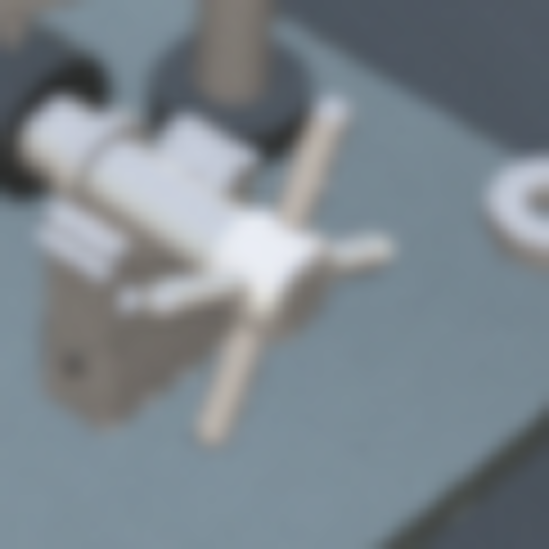

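The spoke tips in the crop are at (335,105), (212,435), (388,248) and (130,300). So the spokes stand at about 25°, 115°, 205° and −65° from up. Next I go between the −65° and 25° spokes with shut fingers.

{"method": "move_arm", "body": {"rot": [[0,0,0],[0,0,0],[0,0,0],[0,0,0],[0,0,0],[0,0,0],[0,0,0],[0,0,0]], "dp": [[44.6,12.2,0],[44.6,12.2,0],[44.6,12.2,0],[44.6,12.2,0],[0,0,0],[0,0,40],[0,0,40],[0,0,40]], "hand": [0.5,1,1,1,1,1,1,1]}}

```text
time_s: 9.3
eef_pos: [0.6037, -0.0865, 0.135]
eef_rot: [3.141, 0.001, -1.24]
wrist_force: [0.7, 0.7, -0.2]
opening: 0.006
gripper_force: 0.0
```

{"method": "move_arm", "body": {"rot": [[0,0,0],[0,0,0],[0,0,0],[0,0,0],[0,0,0],[0,0,0],[0,0,0],[0,0,0]], "dp": [[0,0,12],[0,0,12],[0,0,0],[0,-4,0],[0,-4,0],[0,-4,0],[0,-4,0],[0,0,0]], "hand": [1,1,1,1,1,1,1,1]}}

```text
time_s: 10.1
eef_pos: [0.6203, -0.0814, 0.1136]
eef_rot: [-3.141, -0.0, -1.24]
wrist_force: [-0.9, 0.2, 0.5]
opening: 0.002
gripper_force: 0.3
```

```bash
cat >> h.py <<'E'
def tcpf():
    s=env.state();d=s["eef_pos"]-np.array([V[0],V[1],.085]);c,q=np.cos(V[2]),np.sin(V[2])
    print("tcp fix mm",np.round(1e3*np.array([c*d[0]+q*d[1],-q*d[0]+c*d[1],d[2]]),1),"F",np.round(s["wrist_force"],1),s["time_s"])
E
python3 - <<'E'
from h import *
tcpf();needle()
E
```

```text
tcp fix mm [   4.2 -103.1   28.6] F [-0.9  0.2  0.5] 10.1
needle sc 122.6 ang 76 88.3 off -2.0 1.5  mm 6.90
```

```bash
python3 - <<'E'
from h import *
c=env.capture("top");c2=env.capture("side")
a=[cv2.resize(x["image"][130:250,185:315],None,fx=3,fy=3,interpolation=2) for x in(c2,c)]
cv2.imwrite("pics/t2.png",np.hstack(a)[:,:,::-1])
E
```

```text
(no output)
```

View pics/t2.png

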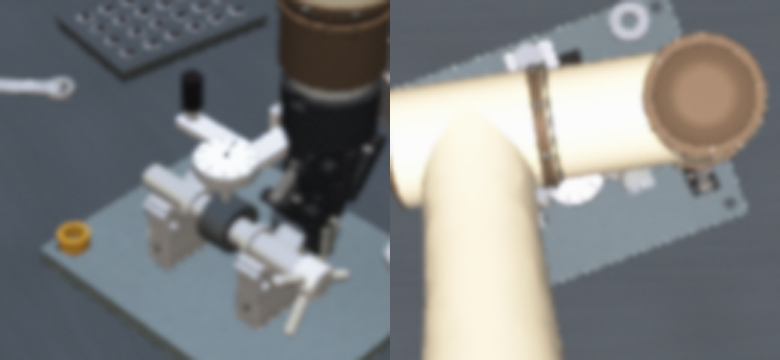

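```bash
cat >> h.py <<'E'
def rect(c,z=.16,n=37,s=.001):
    k=(np.arange(2*n+1)-n)*s;o=wf((0,0,z));U=np.zeros((2*n+1,2*n+1),np.float32);W=U.copy()
    for i,x in enumerate(-k):
        for j,y in enumerate(-k): U[i,j],W[i,j]=proj(c,o+[x,y,0])   # row up=+x, col left=+y
    return cv2.remap(c["image"],U,W,cv2.INTER_CUBIC)
def needle2(cam="side",name=None):
    c=env.capture(cam);im=rect(c);g=im.astype(np.float32).mean(2);N=37
    X,Y=np.meshgrid(np.arange(75),np.arange(75));best=(-1e9,)
    for u in range(29,46):           # dial centre: bright disc r 28 against ring outside
        for v in range(29,46):
            d=np.hypot(X-u,Y-v);sc=g[d<26].mean()-g[(d>29)&(d<33)].mean()
            if sc>best[0]: best=(sc,u,v)
    _,u,v=best
    b=(-1e9,)
    for du in np.arange(-4,4.1,1):
        for dv in np.arange(-4,4.1,1):
            th=np.radians(np.arange(0,360,2.));r=np.arange(4,20.)
            p=cv2.remap(g,(u+du-np.outer(r,np.sin(th))).astype(np.float32),(v+dv-np.outer(r,np.cos(th))).astype(np.float32),1).mean(0)
            sc=np.roll(p,90)-p;i=sc.argmax()
            if sc[i]>b[0]: b=(sc[i],2.*i,du,dv,p)
    sc,a,du,dv,p=b
    i=int(a/2);k=np.arange(i-12,i+13);w=np.clip(np.median(p)-p[k%180],0,None);a2=2*(k*w).sum()/w.sum()
    mm=np.radians((np.degrees(V[2])+180-a2)%360)/.28
    print(cam,"disc",best[1:],"sc %.1f ang %.0f %.1f off %.0f %.0f mm %.2f"%(sc,a,a2,du,dv,mm))
    if name: cv2.imwrite("pics/"+name,cv2.resize(im[:,:,::-1],None,fx=6,fy=6))
    return mm
E
python3 - <<'E'
from h import *
needle2("side","r1.png")
E
```

```text
side disc (39, 40) sc 35.0 ang 42 41.4 off 1 3 mm 9.82
```

View pics/r1.png

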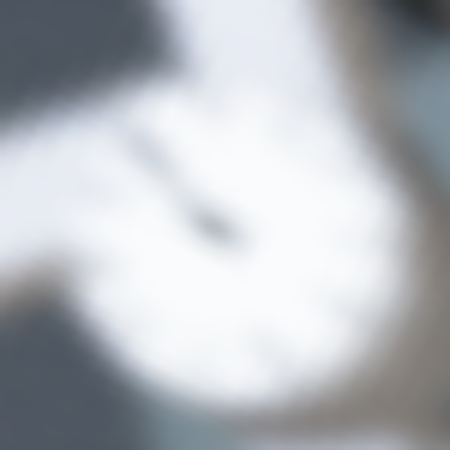

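The rectified side view shows the needle clearly, from (230,240) to (125,125). It reads 9.8 mm, the same as before. I keep pushing toward +x.

{"method": "move_arm", "body": {"rot": [[0,0,0],[0,0,0],[0,0,0],[0,0,0],[0,0,0],[0,0,0],[0,0,0],[0,0,0]], "dp": [[0,-2,0],[0,-2,0],[0,-2,0],[0,-2,0],[0,-2,0],[0,-2,0],[0,0,0],[0,0,0]], "hand": [1,1,1,1,1,1,1,1]}}

```text
time_s: 11.1
eef_pos: [0.6315, -0.0776, 0.1134]
eef_rot: [-3.141, -0.0, -1.24]
wrist_force: [-1.1, -0.3, 0.3]
opening: -0.001
gripper_force: 0.3
```

```bash
python3 - <<'E'
from h import *
tcpf();needle2();needle2()
E
```

```text
tcp fix mm [  16.  -103.1   28.4] F [-1.1 -0.3  0.3] 11.1
side disc (39, 40) sc 33.1 ang 68 67.9 off 3 0 mm 8.17
side disc (39, 40) sc 32.8 ang 68 67.9 off 3 0 mm 8.17
```

```bash
cat >> h.py <<'E'
def star():
    c=env.capture("side");im=c["image"].astype(np.float32);g=im.mean(2);o=np.zeros((360,))
    ph=np.arange(0,360,2);P=[]
    for p in ph:
        P.append(np.mean([cv2.remap(g,*[np.array([[q]],np.float32) for q in proj(c,spoke(p,L=L))],1)[0,0] for L in np.arange(.024,.054,.003)]))
    P=np.array(P);pk=[(int(ph[i]),int(P[i])) for i in range(180) if P[i]==P[np.arange(i-10,i+11)%180].max()]
    S=P.reshape(4,45);M=np.sort(S,0)[1:3].sum(0)   # robust to occlusion
    print("peaks",pk,"4-fold best",2*M.argmax());return P
E
python3 - <<'E'
from h import *
star()
E
```

```text
peaks [(102, 136), (234, 193), (328, 217)] 4-fold best 58
```

Spokes are now at about 56° (peaks at 234° and 328°), and the reading fell to 8.2 mm. So the high spot lies roughly 105° the other way. I'll go around to the +x side of the 56° spoke and push it back.

{"method": "move_arm", "body": {"rot": [[0,0,0],[0,0,0],[0,0,0],[0,0,0],[0,0,0],[0,0,0],[0,0,0],[0,0,0]], "dp": [[0,3,0],[0,0,-35],[0,0,-30],[0,0,0],[0,-29,0],[0,-28,0],[0,0,0],[0,0,37]], "hand": [1,1,1,1,1,1,1,1]}}

```text
time_s: 12.05
eef_pos: [0.6861, -0.0599, 0.1461]
eef_rot: [-3.13, -0.004, -1.239]
wrist_force: [0.5, -0.1, 0.7]
opening: 0.003
gripper_force: 0.0
```

{"method": "move_arm", "body": {"rot": [[0,0,0],[0,0,0],[0,0,0],[0,0,0],[0,0,0],[0,0,0],[0,0,0],[0,0,0]], "dp": [[0,0,38],[0,0,0],[0,4,0],[0,4,0],[0,4,0],[0,4,0],[0,4,0],[0,4,0]], "hand": [1,1,1,1,1,1,1,1]}}

```text
time_s: 12.85
eef_pos: [0.6636, -0.0674, 0.1067]
eef_rot: [-3.13, -0.004, -1.239]
wrist_force: [5.3, 1.2, 3.3]
opening: -0.005
gripper_force: 2.9
```

```bash
python3 - <<'E'
from h import *
tcpf();needle2();star()
E
```

```text
tcp fix mm [  49.7 -103.9   21.7] F [5.3 1.2 3.3] 12.85
side disc (40, 41) sc 40.4 ang 46 46.4 off 0 1 mm 9.51
peaks [(28, 189), (122, 148), (226, 188), (326, 223)] 4-fold best 42
```

{"method": "move_arm", "body": {"rot": [[0,0,0],[0,0,0],[0,0,0],[0,0,0],[0,0,0],[0,0,0],[0,0,0],[0,0,0]], "dp": [[0,4,-2],[0,4,-2],[0,4,-2],[0,4,-2],[0,4,0],[0,4,0],[0,4,0],[0,0,0]], "hand": [1,1,1,1,1,1,1,1]}}

```text
time_s: 13.75
eef_pos: [0.6318, -0.0773, 0.1111]
eef_rot: [3.14, 0.0, -1.24]
wrist_force: [0.7, 0.1, 0.4]
opening: -0.003
gripper_force: 0.4
```

```bash
python3 - <<'E'
from h import *
tcpf();needle2();star()
E
```

```text
tcp fix mm [  16.5 -103.    26.1] F [0.7 0.1 0.4] 13.75
side disc (39, 40) sc 35.6 ang 10 9.7 off -3 3 mm 11.80
peaks [(82, 189), (158, 128), (222, 138), (274, 198), (324, 225)] 4-fold best 86
```

{"method": "move_arm", "body": {"rot": [[0,0,0],[0,0,0],[0,0,0],[0,0,0],[0,0,0],[0,0,0],[0,0,0],[0,0,0]], "dp": [[0,4,0],[0,4,0],[0,4,0],[0,3,0],[0,0,0],[0,0,0],[0,0,0],[0,0,0]], "hand": [1,1,1,1,1,1,1,1]}}

```text
time_s: 14.65
eef_pos: [0.6183, -0.082, 0.1112]
eef_rot: [3.14, 0.0, -1.24]
wrist_force: [0.1, 0.3, -0.1]
opening: 0.001
gripper_force: 0.1
```

```bash
python3 - <<'E'
from h import *
tcpf();needle2("side","r2.png");star()
c=env.capture("side");cv2.imwrite("pics/s3.png",cv2.resize(c["image"][185:265,245:335,::-1],None,fx=6,fy=6,interpolation=2))
E
```

```text
tcp fix mm [   2.1 -103.    26.2] F [ 0.1  0.3 -0.1] 14.65
side disc (39, 40) sc 34.6 ang 0 0.5 off -3 3 mm 12.37
peaks [(60, 180), (252, 197), (318, 209)] 4-fold best 54
```

View pics/s3.png

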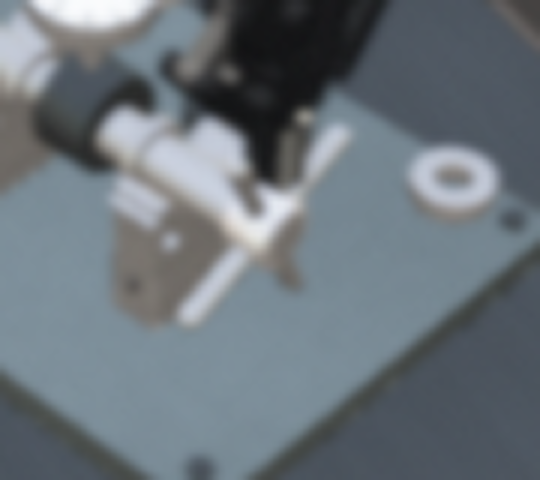

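Spoke tips at (345,130) and (185,320) put the pushed spoke at about −24°. The reading is 12.4 mm and levelling off.

{"method": "move_arm", "body": {"rot": [[0,0,0],[0,0,0],[0,0,0],[0,0,0],[0,0,0],[0,0,0],[0,0,0],[0,0,0]], "dp": [[0,3,0],[0,3,0],[0,2,0],[0,0,0],[0,0,0],[0,0,0],[0,0,0],[0,0,0]], "hand": [1,1,1,1,1,1,1,1]}}

```text
time_s: 15.6
eef_pos: [0.6111, -0.0846, 0.1113]
eef_rot: [3.141, -0.0, -1.24]
wrist_force: [1.1, 0.6, 1.2]
opening: -0.003
gripper_force: 0.7
```

```bash
python3 - <<'E'
from h import *
tcpf();needle2();needle2();star()
E
```

```text
tcp fix mm [  -5.5 -103.1   26.3] F [1.1 0.6 1.2] 15.6
side disc (39, 40) sc 34.7 ang 0 -0.5 off -3 3 mm 12.43
side disc (39, 40) sc 34.6 ang 0 -0.5 off -3 3 mm 12.43
peaks [(48, 191), (102, 136), (242, 196), (312, 174)] 4-fold best 44
```

{"method": "move_arm", "body": {"rot": [[0,0,0],[0,0,0],[0,0,0],[0,0,0],[0,0,0],[0,0,0],[0,0,0],[0,0,0]], "dp": [[0,3,0],[0,3,0],[0,2,0],[0,0,0],[0,0,0],[0,0,0],[0,0,0],[0,0,0]], "hand": [1,1,1,1,1,1,1,1]}}

```text
time_s: 16.55
eef_pos: [0.6034, -0.0872, 0.1113]
eef_rot: [3.141, 0.0, -1.24]
wrist_force: [1.0, -0.4, 2.1]
opening: 0.001
gripper_force: 0.9
```

```bash
python3 - <<'E'
from h import *
tcpf();needle2();needle2();star()
E
```

```text
tcp fix mm [ -13.6 -103.    26.3] F [ 1.  -0.4  2.1] 16.55
side disc (39, 40) sc 32.9 ang 0 1.1 off -2 3 mm 12.33
side disc (39, 40) sc 32.8 ang 356 356.2 off -3 3 mm 12.64
peaks [(38, 193), (102, 136), (128, 135), (232, 194), (318, 140)] 4-fold best 46
```

{"method": "move_arm", "body": {"rot": [[0,0,0],[0,0,0],[0,0,0],[0,0,0],[0,0,0],[0,0,0],[0,0,0],[0,0,0]], "dp": [[0,3,0],[0,3,0],[0,3,0],[0,3,0],[0,0,0],[0,0,0],[0,0,0],[0,0,0]], "hand": [1,1,1,1,1,1,1,1]}}

```text
time_s: 17.5
eef_pos: [0.5917, -0.0911, 0.1111]
eef_rot: [3.14, 0.0, -1.24]
wrist_force: [-0.8, 0.1, -0.0]
opening: -0.001
gripper_force: 0.4
```

```bash
python3 - <<'E'
from h import *
tcpf();needle2();needle2();star()
E
```

```text
tcp fix mm [ -25.9 -103.    26.1] F [-0.8  0.1 -0. ] 17.5
side disc (40, 39) sc 30.8 ang 352 352.7 off -4 3 mm 12.86
side disc (40, 39) sc 30.9 ang 352 352.7 off -4 3 mm 12.86
peaks [(26, 185), (118, 157), (220, 183), (304, 147)] 4-fold best 28
```

{"method": "move_arm", "body": {"rot": [[0,0,0],[0,0,0],[0,0,0],[0,0,0],[0,0,0],[0,0,0],[0,0,0],[0,0,0]], "dp": [[0,3,0],[0,3,0],[0,3,0],[0,3,0],[0,0,0],[0,0,0],[0,0,0],[0,0,0]], "hand": [1,1,1,1,1,1,1,1]}}

```text
time_s: 18.45
eef_pos: [0.5803, -0.0951, 0.1112]
eef_rot: [3.14, 0.0, -1.24]
wrist_force: [-0.8, 0.1, 2.0]
opening: -0.007
gripper_force: 1.1
```

```bash
python3 - <<'E'
from h import *
tcpf();needle2();needle2();star()
E
```

```text
tcp fix mm [ -38.  -103.    26.2] F [-0.8  0.1  2. ] 18.45
side disc (40, 45) sc 57.3 ang 346 346.3 off -4 -4 mm 13.25
side disc (40, 44) sc 62.6 ang 350 349.8 off -3 -4 mm 13.04
peaks [(20, 174), (110, 172), (212, 173), (294, 126), (338, 163)] 4-fold best 22
```

The gripper now partly hides the dial from the side camera. I retreat and read it from above.

{"method": "move_arm", "body": {"rot": [[0,0,0],[0,0,0],[0,0,0],[0,0,0],[0,0,0],[0,0,0],[0,0,0],[0,0,0]], "dp": [[0,-3,0],[0,0,-45],[0,0,-45],[0,0,-20],[48,0,0],[48,0,0],[48,0,0],[30,0,0]], "hand": [1,1,1,1,1,1,1,1]}}

```text
time_s: 19.4
eef_pos: [0.641, -0.2612, 0.2203]
eef_rot: [3.141, 0.0, -1.242]
wrist_force: [0.4, -0.6, -0.1]
opening: 0.001
gripper_force: 0.0
```

```bash
python3 - <<'E'
from h import *
tcpf();needle();needle2("top");needle2();star()
c=env.capture("top");d=env.capture("side")
a=[rect(d),rect(c)]
cv2.imwrite("pics/r3.png",cv2.resize(np.hstack(a)[:,:,::-1],None,fx=5,fy=5))
E
```

```text
tcp fix mm [ -34.7 -279.8  135.3] F [ 0.4 -0.6 -0.1] 19.4
needle sc 32.3 ang 350 351.3 off 0.0 0.0  mm 12.94
top disc (37, 37) sc 33.5 ang 338 337.4 off -3 2 mm 13.81
side disc (39, 40) sc 29.6 ang 346 346.7 off -4 2 mm 13.23
peaks [(20, 179), (110, 176), (212, 177), (326, 227)] 4-fold best 26
```

View pics/r3.png

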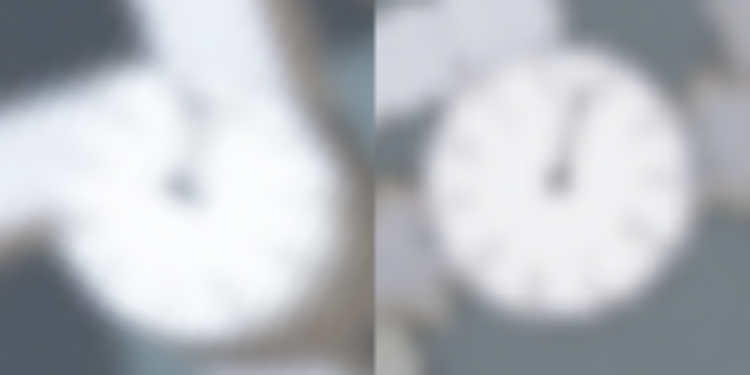

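In the top view the pivot is at (558,183) and the needle tip at (582,92), so the reading is about 13.3 mm. The cosine fit puts the high spot near the pushed spoke at −75°. To bracket it I go past by about 45° and read again.

{"method": "move_arm", "body": {"rot": [[0,0,0],[0,0,0],[0,0,0],[0,0,0],[0,0,0],[0,0,0],[0,0,0],[0,0,0]], "dp": [[-44.2,-22.5,0],[-44.2,-22.5,0],[-44.2,-22.5,0],[-44.2,-22.5,0],[0,0,0],[0,0,36],[0,0,36],[0,0,37]], "hand": [1,1,1,1,1,1,1,1]}}

```text
time_s: 20.5
eef_pos: [0.6678, -0.0609, 0.1124]
eef_rot: [-3.139, -0.0, -1.238]
wrist_force: [0.1, 0.2, -0.2]
opening: 0.003
gripper_force: 0.0
```

{"method": "move_arm", "body": {"rot": [[0,0,0],[0,0,0],[0,0,0],[0,0,0],[0,0,0],[0,0,0],[0,0,0],[0,0,0]], "dp": [[0,5,0],[0,5,0],[0,5,0],[0,5,0],[0,5,0],[0,5,0],[0,4,0],[0,4,0]], "hand": [1,1,1,1,1,1,1,1]}}

```text
time_s: 21.3
eef_pos: [0.6317, -0.0746, 0.1125]
eef_rot: [-3.141, -0.0, -1.24]
wrist_force: [1.3, 1.9, 2.0]
opening: 0.001
gripper_force: 0.9
```

{"method": "move_arm", "body": {"rot": [[0,0,0],[0,0,0],[0,0,0],[0,0,0],[0,0,0],[0,0,0],[0,0,0],[0,0,0]], "dp": [[0,4,0],[0,4,0],[0,3,0],[0,2,0],[0,0,0],[0,-4,0],[0,0,-40],[0,0,-40]], "hand": [1,1,1,1,1,1,1,1]}}

```text
time_s: 22.1
eef_pos: [0.6224, -0.0774, 0.1914]
eef_rot: [3.136, 0.001, -1.24]
wrist_force: [1.2, -0.8, 1.2]
opening: -0.0
gripper_force: 0.0
```

{"method": "move_arm", "body": {"rot": [[0,0,0],[0,0,0],[0,0,0],[0,0,0],[0,0,0],[0,0,0],[0,0,0],[0,0,0]], "dp": [[0,0,-30],[45,0,0],[45,0,0],[45,0,0],[42,0,0],[0,0,0],[0,0,0],[0,0,0]], "hand": [1,1,1,1,1,1,1,1]}}

```text
time_s: 22.9
eef_pos: [0.6806, -0.2439, 0.222]
eef_rot: [3.141, 0.001, -1.239]
wrist_force: [-0.2, 0.4, -0.2]
opening: 0.0
gripper_force: 0.0
```

```bash
cat >> h.py <<'E'
def needle3():
    c=env.capture("top");g=rect(c).astype(np.float32).mean(2);X,Y=np.meshgrid(np.arange(75),np.arange(75))
    d=np.hypot(X-37,Y-37);w=np.clip(np.median(g[d<20])-15-g,0,None)*(d<4.5);u,v=(X*w).sum()/w.sum(),(Y*w).sum()/w.sum()
    for (a,b) in((37,37),(u,v)):
        th=np.radians(np.arange(0,360,1.));r=np.arange(6,20.)
        p=cv2.remap(g,(a-np.outer(r,np.sin(th))).astype(np.float32),(b-np.outer(r,np.cos(th))).astype(np.float32),1).mean(0)
        i=p.argmin();k=np.arange(i-15,i+16);q=np.clip(np.median(p)-p[k%360],0,None);a2=(k*q).sum()/q.sum()
        print("pivot %.1f %.1f ang %.1f mm %.2f"%(a,b,a2,np.radians((np.degrees(V[2])+180-a2)%360)/.28))
    return c
E
python3 - <<'E'
from h import *
tcpf();needle3();star()
E
```

```text
tcp fix mm [   8.4 -276.3  137. ] F [-0.2  0.4 -0.2] 22.9
pivot 37.0 37.0 ang 5.8 mm 12.04
pivot 36.4 35.5 ang 3.8 mm 12.17
peaks [(62, 199), (256, 201), (318, 218)] 4-fold best 54
```

{"method": "move_arm", "body": {"rot": [[0,0,0],[0,0,0],[0,0,0],[0,0,0],[0,0,0],[0,0,0],[0,0,0],[0,0,0]], "dp": [[-43.5,14.2,0],[-43.5,14.2,0],[-43.5,14.2,0],[-43,14.2,0],[0,0,0],[0,0,37],[0,0,37],[0,0,37]], "hand": [1,1,1,1,1,1,1,1]}}

```text
time_s: 23.8
eef_pos: [0.5713, -0.0982, 0.1114]
eef_rot: [-3.139, -0.001, -1.238]
wrist_force: [0.3, -0.2, 0.0]
opening: -0.002
gripper_force: 0.0
```

{"method": "move_arm", "body": {"rot": [[0,0,0],[0,0,0],[0,0,0],[0,0,0],[0,0,0],[0,0,0],[0,0,0],[0,0,0]], "dp": [[0,-5,0],[0,-5,0],[0,-5,0],[0,-5,0],[0,-5,0],[0,-4,0],[0,-4,0],[0,-4,0]], "hand": [1,1,1,1,1,1,1,1]}}

```text
time_s: 24.6
eef_pos: [0.6061, -0.087, 0.1115]
eef_rot: [3.142, -0.0, -1.24]
wrist_force: [-2.2, 0.3, 1.6]
opening: 0.0
gripper_force: 1.2
```

{"method": "move_arm", "body": {"rot": [[0,0,0],[0,0,0],[0,0,0],[0,0,0],[0,0,0],[0,0,0],[0,0,0],[0,0,0]], "dp": [[0,-4,0],[0,-4,0],[0,-3,0],[0,0,0],[0,4,0],[0,0,-30],[0,0,-40],[0,0,-40]], "hand": [1,1,1,1,1,1,1,1]}}

```text
time_s: 25.4
eef_pos: [0.6126, -0.0848, 0.2226]
eef_rot: [-3.141, -0.0, -1.24]
wrist_force: [0.8, 0.4, -0.5]
opening: -0.003
gripper_force: 0.0
```

{"method": "move_arm", "body": {"rot": [[0,0,0],[0,0,0],[0,0,0],[0,0,0],[0,0,0],[0,0,0],[0,0,0],[0,0,0]], "dp": [[45,0,0],[45,0,0],[45,0,0],[42,0,0],[0,0,0],[0,0,0],[0,0,0],[0,0,0]], "hand": [1,1,1,1,1,1,1,1]}}

```text
time_s: 26.2
eef_pos: [0.6701, -0.2509, 0.222]
eef_rot: [-3.141, -0.0, -1.238]
wrist_force: [-0.0, -0.5, -0.4]
opening: -0.0
gripper_force: 0.0
```

```bash
python3 - <<'E'
from h import *
tcpf();needle3();needle3();star()
E
```

```text
tcp fix mm [  -3.8 -279.5  137. ] F [-0.  -0.5 -0.4] 26.2
pivot 37.0 37.0 ang 350.5 mm 13.00
pivot 36.4 35.3 ang 345.5 mm 13.30
pivot 37.0 37.0 ang 350.5 mm 12.99
pivot 36.4 35.3 ang 346.1 mm 13.27
peaks [(20, 182), (112, 172), (216, 181), (324, 227)] 4-fold best 30
```

```bash
python3 -c "
from station import env
print(env.close_job())"
```

```text
the job is handed in; nothing more can be done
None
```

I pressed the indicator in to about 9.9 mm on the eccentric, then turned the star handle to what I judge is the high spot (reading about 13.2 mm, estimated within about 12° where about 25° is allowed). The arm was clear of everything, and I handed the job in at about 26 s with no verdict returned.

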